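# Close the sweet dispenser and hold its serving tray out at the portion mark

### The job

The sweet dispenser on the counter has just been refilled: first put the loose glass lid properly on its jar and let go of it. Then, with the lid on, pull the spring-return serving tray out by its wooden tab until its pointer lines up with the brass portion rider on the rail, and finish still holding it steady there (the spring shuts the tray if you let go). Do not shift the rider, and leave the scoop, the small jar and the bowl where they are.

Things in the scene. Friction and masses are not known exactly. Their poses are not given: they have to be found in the camera images.
- dispenser: Fixed sweet dispenser. Axes: -x is the way the tray is pulled. Wooden board x -210..+90, y -60..+95, 18 mm thick; white housing x -70..+85, y -50..+50, top z 85, open front at -x; on it a glass jar 108 mm across, axis at x +20, y 0, rim z 195. At y +82 a steel rail 8 mm wide (top z 46) runs x -55..-205 and carries the rider. Origin: at counter level, under the housing.
- jar_mouth (a point): Centre of the jar's open mouth, level with the rim, 195 mm above the counter; inside diameter 100 mm. Same axes as the dispenser.
- lid: Loose glass lid, 0.15-0.3 kg, standing upright on the counter, left. From below: plug 88 mm across (78 at the foot), 10 high; flange 116 across, z 10..16; cone to z 26; neck 18 across; round knob 28 across, z 34..62. Origin: centre of the plug's underside, z up. Seated, the plug is in the jar's mouth, the flange on the rim, the origin 10 mm below jar_mouth.
- lid_knob (a point): Middle of the lid's knob, 48 mm above the lid's origin; grip it from above.
- tray (a joint): How far the steel serving tray is pulled out of the housing, m: 0 shut (as at the start), grows along the dispenser's -x, stop at 0.085. A spring pulls it shut: about 5 N when shut, rising 1.2 N per cm (about 12 N at 0.06). Let go, it slides shut.
- tray_tab (a point): Top centre of the tray's upright wooden tab, 96 mm above the counter; moves with the tray. Tab: 14 mm thick along the pull, 40 mm wide (dispenser y), z 32..96; shut, its middle is 55 mm in front of the housing, on a flat steel stem 40 mm wide, top z 40. Can be pinched from above across its thickness or width.
- tray_pointer (a point): Tip of the tray's pointer, a 6 mm square steel arm (z 40..46) sticking out sideways from the tab to the dispenser's +y: 71 mm from the tab's middle, at the same x as it. Moves with the tray and passes just beside the rider (2 mm gap).
- rider_mark (a point): The portion mark: middle of the near face of a brass rider on the rail, 12 mm long along the pull, 16 wide, z 40..52, with a thin fin up to z 64 at its middle. Stands 28 to 62 mm out from the shut pointer, stays put unless pushed (4 N). The tray is at the mark when tray_pointer and this point have the same x in the dispenser's axes.
- scoop: Bystander: loose aluminium scoop, 75 x 50 x 28 mm with a 90 mm wooden handle, to the robot's right. Leave alone.
- jar_small: Bystander: loose small amber jar with a brass cap, 66 mm across, 85 mm high, far left. Leave alone.
- bowl: Bystander: loose white bowl, 100 mm across, 45 mm high, near right. Leave alone.

How it is judged (in metres and radians):
On the way, in this order (a step that is already met when the one before it is completed fails the run):
1. the lid sits on the jar, let go of (horizontal distance between lid and jar_mouth below 0.01 m and z of lid in the frame of jar_mouth between -0.014 and -0.006 m and angle between lid's own z axis and vertical below 0.07 rad and contact force between the fingers and lid below 0.1 N), for 0.2 s.
2. the tray's pointer is at the rider, the fingers holding it (x of tray_pointer in the frame of rider_mark between -0.006 and 0.006 m and contact force between the fingers and tray above 2 N), for 0.2 s.
At the end, for the whole second after the job is handed in: The program ends holding: the fingers hold the tray (contact force over 2 N) at rest (under 10 mm/s) with its pointer within 6 mm of the rider's middle along the pull, and the lid, untouched, sits on the jar (centred within 10 mm, underside 6 to 14 mm below the rim, tilt under 0.07 rad) (all of step 2 and horizontal distance between lid and jar_mouth below 0.01 m and z of lid in the frame of jar_mouth between -0.014 and -0.006 m and angle between lid's own z axis and vertical below 0.07 rad and contact force between the arm and lid below 0.1 N and velocity of joint tray between -0.01 and 0.01 m/s); the arm keeps its last pose, push and grip.
It fails at once if the tray is pulled out more than 15 mm while the lid is not on the jar (value of joint tray above 0.015 m and not (horizontal distance between lid and jar_mouth below 0.01 m and z of lid in the frame of jar_mouth between -0.014 and -0.006 m and angle between lid's own z axis and vertical below 0.07 rad)).
It fails at once if the rider is shifted more than 5 mm (distance of rider_mark from where it was at the start of the episode above 0.005 m).
It fails at once if the scoop, the small jar or the bowl is moved more than 25 mm (distance of any of scoop, jar_small, bowl from where it was at the start of the episode above 0.025 m).
It also fails if it takes over 48 s, if anything falls off the work surface, if the arm or the gripper's body presses on something with over 40 N, if the wrist force passes 120 N, or if a joint passes its speed limit or range.

### The arm

A 6-joint arm with a two-finger parallel gripper is mounted at the origin on the work surface. World frame = base frame: x ahead of the robot, y to its left, z up, the work surface at z = 0. Lengths are in mm, angles in degrees, forces in N, time in s.
With the tool pointing down it reaches from about 350 to 925 mm from the base axis. Payload 6.4 kg.
Tool frame: the origin (TCP) lies on the front face of the gripper's body, between the roots of the fingers; the fingertips stand 73 mm ahead of it and the grasp point (between the pads) lies 54 mm ahead of it; z points along the fingers, y is the line along which they close (so a half turn about z gives the same grasp; the last joint's range is limited). The gripper opens to 85 mm and grips with 20 to 120 N. Pads are 22 mm wide; open, the fingers measure 114 mm over their backs; the gripper's body (76 mm by 85 mm) begins 54 mm behind the grasp point. The pads swing forward as they close: fully open they stand 13 mm farther back than shut.
Start: joints at [58.092, 14.043, 89.255, -0, 76.702, -9.975], TCP at [242.786, 602.967, 303.89] pointing down, gripper open.
Joint ranges: [-179.41, 179.41], [-58.25, 129.5], [7.25, 145.43], [-54.29, 234.29], [11.92, 165.04], [-157.13, 157.13]. Speed limits (degrees/s): [147.25, 147.25, 180, 180, 180, 180].

### API

Orientations are given as [roll, pitch, yaw] about the fixed x, y, z axes, in that order (R = Rz(yaw) Ry(pitch) Rx(roll)).
In Python, from bench import sensors, eyes, env gives the robot as it stands.
- The arm moves only by the shell command python3 -m jog 'ROWS' [FORCE]. ROWS is text: rows parted by semicolons, each of 7 numbers parted by spaces: the turn, a rotation vector about the tool's x, y, z in degrees, then the shift along the tool's x, y, z in m, then the finger opening in m, from 0 to 0.0854. In form: rx ry rz dx dy dz gripper; .... A call has 1 to 8 rows; each row is the pose to reach, as a shift and turn from the pose commanded when the call began, along the tool's axes at that moment; what a row does not reach only later rows make up. A row lasts 1/8 s, in which the tool goes at most 62.5 mm and 10.7 degrees, less where a joint would pass 70% of its speed; a pose out of reach is approached as far as the arm can. A call with a gripper value outside its range is refused whole. The fingers move at their own pace and stop on an object; FORCE is the grip in N (left out, the last holds). Time passes only in rows, so rows that repeat a pose let the fingers close. It gives the time, the measured TCP pose, the force, the opening and the grip force at its end, in the units of the state.
- sensors.get_obs(): the state, without advancing time (a new reading comes with each control period).
- eyes.get_image(name): name is "scene" or "side" or "wrist"; returns the picture (420x560x3 uint8, red, green, blue); there is no depth.
- eyes.camera_model(name): a dict with "vertical_fov" (degrees; the focal length in pixels is half the picture's height over the tangent of half this angle, whatever the lens; pixels are square), "cx", "cy" (the principal point, pixels), "R" (3x3) and "t" (3): a world point X has camera coordinates R X + t; the wrist camera has in their place "T_tool_cam" (4x4, takes a point from camera to tool coordinates, whose origin is the TCP and whose axes are the flange's). Camera axes: x right, y down, z forward; pixel columns grow to the right and rows downward; lengths in mm; the calibration is good to about 2 mm. A picture is of the moment at which its call begins: read the wrist's pose just before it. camera_model takes no time and is no camera call.
- env.hand_in(): hands the job in; it is judged then, once.
The state is a dict: "time": time; "joint_pos": joint angles; "qd": joint speeds; "joint_efforts": joint torques, N m; "eef_pos": TCP position; "tcp_rot": TCP orientation; "contact_force": force on the tool from outside, world axes, zero at the start; "ft_torque": the same for the moment, N m; "finger_gap": finger opening in mm; "gripper_force": force on a finger pad.
Only numpy, scipy, OpenCV 4.12 (cv2) and the standard library are available. Lean on these libraries where they do the work, as an engineer would, in place of code of your own. Each camera call takes 0.05 s, during which the arm holds its last target. There are 200 camera calls.

## Working session

There is one attempt and no reset: what is moved stays moved. The work goes in short steps, Python scripts to look and compute and a shell command to move; the robot and the scene stay as the last step left them, time stands still between calls to the robot, and variables do not carry over. Pictures are saved under pics/ and viewed, at most 10 in all, crops included, and the job is handed in when it is done.

```bash
mkdir -p pics; ls; cat > h.py <<'E'
import numpy as np, cv2
from bench import sensors, eyes, env
def f_of(m): return 210/np.tan(np.radians(m["vertical_fov"])/2)
def save(n,name):
    im=eyes.get_image(n); cv2.imwrite(f"pics/{name}.png",im[:,:,::-1]); return im
def ray(m,u,v):
    R=np.array(m["R"]);t=np.array(m["t"]);f=f_of(m)
    d=R.T@np.array([(u-m["cx"])/f,(v-m["cy"])/f,1]); return -R.T@t,d
def plane(m,u,v,z):
    c,d=ray(m,u,v); return c+d*(z-c[2])/d[2]
def proj(m,X):
    p=np.array(m["R"])@np.array(X,float)+np.array(m["t"]);f=f_of(m)
    return p[0]/p[2]*f+m["cx"],p[1]/p[2]*f+m["cy"]
def two(m1,p1,m2,p2):
    c1,d1=ray(m1,*p1);c2,d2=ray(m2,*p2)
    s=np.linalg.lstsq(np.c_[d1,-d2],c2-c1,rcond=None)[0]
    a=c1+s[0]*d1;b=c2+s[1]*d2
    return (a+b)/2,np.linalg.norm(a-b)
E
python3 - <<'E'
from h import *
for n in("scene","side","wrist"):
    m=eyes.camera_model(n);print(n,{k:np.round(v,4).tolist() for k,v in m.items()})
o=sensors.get_obs();print(o)
for n in("scene","side"): save(n,n+"0")
E
```

```text
pics
scene {'vertical_fov': 47.3261, 'cx': 275.5961, 'cy': 214.483, 'R': [[0.4153, 0.9096, -0.009], [0.5893, -0.2766, -0.7591], [-0.693, 0.3099, -0.6509]], 't': [-154.3386, -194.9406, 1742.5536]}
side {'vertical_fov': 54.383, 'cx': 282.6505, 'cy': 212.6885, 'R': [[0.83, -0.5577, -0.0054], [-0.4116, -0.6061, -0.6806], [0.3763, 0.5672, -0.7326]], 't': [-438.7471, 262.0769, 1172.2055]}
wrist {'vertical_fov': 71.5508, 'cx': 279.7348, 'cy': 214.4053, 'T_tool_cam': [[0.0016, -0.9451, -0.3269, 84.1864], [1.0, 0.0016, 0.0004, -1.1932], [0.0002, -0.3269, 0.9451, -69.527], [0.0, 0.0, 0.0, 1.0]]}
{'time': 0.0, 'joint_pos': array([ 5.80923187e+01,  1.40851696e+01,  8.93256443e+01, -7.76416651e-05,
        7.67008035e+01, -9.97292499e+00]), 'qd': array([-6.47079315e-02, -1.69912699e-02,  1.16451751e-03, -2.00807055e-03,
       -9.08716535e-04,  3.05476511e-05]), 'joint_efforts': array([-6.58985118e-05, -4.29510605e+01, -3.26130116e+01, -1.60644454e-04,
        5.40299530e-03,  1.40503954e-05]), 'eef_pos': array([242.55339943, 602.59625439, 302.76157135]), 'tcp_rot': array([-1.79890056e+02, -1.92558061e-02,  1.58065243e+02]), 'contact_force': array([-0.39110092, -0.46225297, -0.29764705]), 'ft_torque': array([-0.02143769, -0.0172572 ,  0.04665332]), 'gripper_force': 0.0, 'finger_gap': 85.34492398714991}
```

View pics/scene0.png

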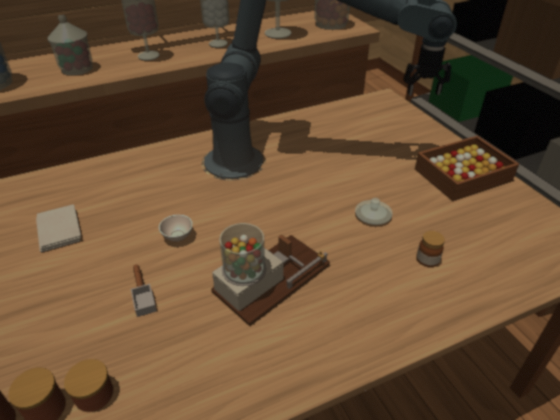

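View pics/side0.png

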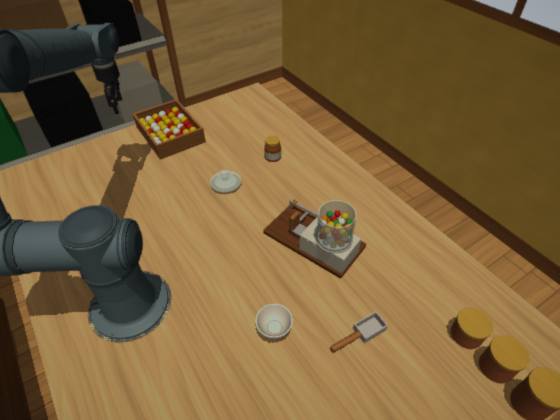

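The scene view shows the lid at about (374,212) with its knob at (375,203), the jar mouth at about (243,238) and the tab at about (286,243). The side view has the knob at about (225,176), the mouth at about (337,212) and the tab at about (295,222). I'll zoom in on the dispenser in both views.

```bash
python3 - <<'E'
from h import *
a=cv2.imread("pics/scene0.png");b=cv2.imread("pics/side0.png")
A=cv2.resize(a[220:325,205:340],None,fx=4,fy=4,interpolation=3) ;B=cv2.resize(b[190:280,255:375],None,fx=4,fy=4,interpolation=3)
A=cv2.convertScaleAbs(A,alpha=1.7);B=cv2.convertScaleAbs(B,alpha=1.7)
cv2.imwrite("pics/zA.png",A);cv2.imwrite("pics/zB.png",B)
ms=eyes.camera_model("scene");md=eyes.camera_model("side")
for n,p,q in(("knob",(375,203),(225.5,175.5)),("tab",(286,241),(295,218)),("mouth",(243,238),(337,212))):
    print(n,*two(ms,p,md,q))
for p in((214,288),(250,316),(329,264),(292,238)):print(plane(ms,*p,18))
for p in((265,232),(346,271),(365,240)):print("s",plane(md,*p,18))
E
```

```text
knob [471.08453706 288.76549761  45.95962327] 8.167028797653519
tab [540.45907436 -48.40283691  81.61573029] 8.372917758985977
mouth [ 590.38684671 -183.76898338  194.26450896] 0.37091031814415
[ 558.8178891  -263.56563407   18.        ]
[ 682.98598017 -211.93189377   18.        ]
[611.04124585  53.06278601  18.        ]
[473.93180676   6.3294029   18.        ]
s [457.87167957  -2.44551881  18.        ]
s [ 577.22405491 -267.98637758   18.        ]
s [ 704.31247892 -210.01441725   18.        ]
```

View pics/zA.png

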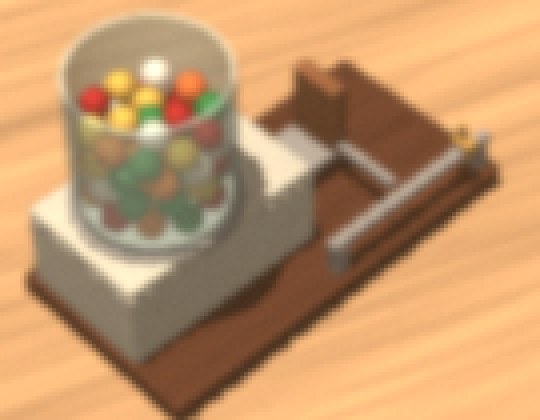

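View pics/zB.png

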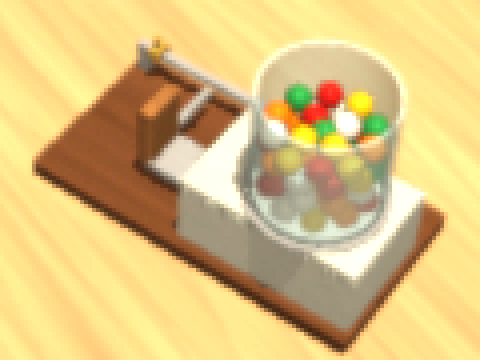

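The crops show the long board axis running up-left in the side view, with the tray's -x direction towards the upper right in the scene view. The rim centre is at about (242,238.5) in scene and (337,214) in side. The tab top is at about (285,238) in scene, and the rider at about (320.5,254) in scene and (294,202) in side. Next I'll move above the lid, turning the tool so its closing line runs along the dispenser's x.

```bash
python3 -m jog '0 0 -5 -0.041 -0.026 0.009 0.0853; 0 0 -10 -0.082 -0.051 0.018 0.0853; 0 0 -15 -0.123 -0.077 0.027 0.0853; 0 0 -20 -0.165 -0.103 0.036 0.0853; 0 0 -25 -0.206 -0.129 0.045 0.0853; 0 0 -30 -0.247 -0.155 0.054 0.0853; 0 0 -35 -0.288 -0.180 0.063 0.0853; 0 0 -39 -0.329 -0.206 0.073 0.0853' 60 && python3 -m jog '0 0 0 0 0 0 0.0853;0 0 0 0 0 0 0.0853'
cat >> h.py <<'E'
from scipy.spatial.transform import Rotation as Ro
def wm(o):
    "wrist camera model in world form for state o"
    m=eyes.camera_model("wrist");T=np.array(m["T_tool_cam"])
    Rw=Ro.from_euler("xyz",o["tcp_rot"],degrees=True).as_matrix()
    Rc=Rw@T[:3,:3];p=o["eef_pos"]+Rw@T[:3,3]
    return dict(m,R=Rc.T,t=-Rc.T@p)
E
python3 - <<'E'
from h import *
o=sensors.get_obs();im=save("wrist","w1");np.save("o1.npy",o,allow_pickle=True);print(o["eef_pos"],o["tcp_rot"],proj(wm(o),[471,289,48]))
E
```

```text
time: 1.1
eef_pos: [471.6, 287.6, 230.4]
tcp_rot: [180.0, -0.0, -162.8]
contact_force: [-0.1, 0.5, 0.2]
finger_gap: 85.3
gripper_force: 0.0
time: 1.35
eef_pos: [470.7, 289.2, 230.7]
tcp_rot: [180.0, -0.0, -163.0]
contact_force: [0.5, 0.1, -0.2]
finger_gap: 85.0
gripper_force: 0.0
[470.70822011 289.15791577 230.67487524] [ 1.79982855e+02 -3.88739680e-02 -1.62971376e+02] (np.float64(280.43105907788134), np.float64(212.46698690677843))
```

View pics/w1.png

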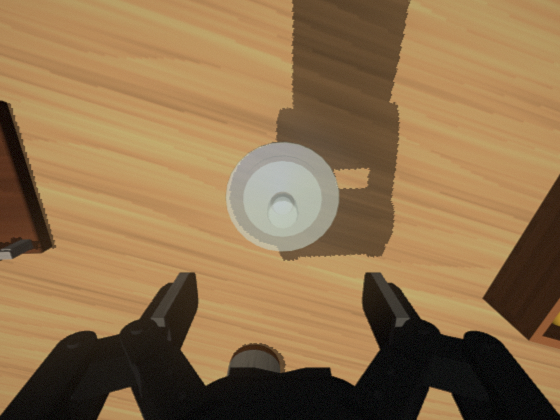

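The knob is centred at about (283,210). The flange ellipse spans columns 228–340 and rows 142–251, so its centre is at about (284,196.5). The fingers straddle it, with the dispenser board's edge at left and the small jar at the bottom.

```bash
python3 - <<'E'
from h import *
o=np.load("o1.npy",allow_pickle=True).item();m=wm(o)
print(plane(m,283,210,48),plane(m,284,196.5,14), plane(m,228,196.5,14)-plane(m,340,196.5,14))
w=plane(m,283,210,48)-o["eef_pos"];print(Ro.from_euler("xyz",o["tcp_rot"],degrees=True).as_matrix().T@w)
E
```

```text
[468.045113   290.53633282  48.        ] [464.49101533 290.86274294  14.        ] [  33.5519822  -108.90355551    0.        ]
[  2.01874257   2.04321155 182.67690654]
```

```bash
python3 -m jog '0 0 0 0.003 0.002 0.03 0.0853; 0 0 0 0.003 0.002 0.06 0.0853; 0 0 0 0.003 0.002 0.09 0.0853; 0 0 0 0.003 0.002 0.115 0.0853; 0 0 0 0.003 0.002 0.127 0.08; 0 0 0 0.003 0.002 0.127 0.02; 0 0 0 0.003 0.002 0.127 0.02;0 0 0 0.003 0.002 0.127 0.02' 60 && python3 -m jog '0 0 0 0 0 0 0.02; 0 0 0 0 0 0 0.02; 0 0 0 0 0 0 0.02;0 0 0 0 0 0 0.02'
```

```text
time: 2.4
eef_pos: [468.3, 290.4, 105.3]
tcp_rot: [180.0, 0.1, -162.9]
contact_force: [-5.0, -2.4, 7.5]
finger_gap: 26.8
gripper_force: 59.8
time: 2.9
eef_pos: [468.5, 290.4, 105.3]
tcp_rot: [180.0, 0.1, -162.9]
contact_force: [-0.3, 1.1, 6.8]
finger_gap: 26.5
gripper_force: 59.4
```

```bash
python3 -m jog '0 0 0 0 0 -0.01 0.02; 0 0 0 0 0 -0.03 0.02; 0 0 0 0 0 -0.065 0.02; 0 0 0 0 0 -0.105 0.02; 0 0 0 0 0 -0.145 0.02; 0 0 0 0 0 -0.185 0.02; 0 0 0 0 0 -0.22 0.02; 0 0 0 0 0 -0.24 0.02' && python3 -m jog '0 0 0 0 0 0 0.02; 0 0 0 0 0 0 0.02'
python3 - <<'E'
from h import *
o=sensors.get_obs();im=save("wrist","w2");np.save("o2.npy",o,allow_pickle=True);print(o["eef_pos"],o["contact_force"],o["ft_torque"])
s=save("side","s2")
c=cv2.imread("pics/scene0.png");im=eyes.get_image("scene")[:,:,::-1]
md=eyes.camera_model("side");ms=eyes.camera_model("scene")
# expected lid origin if upright
X=o["eef_pos"]-[0,0,105.3]
def crop(I,m):
    u,v=map(int,proj(m,X+[0,0,20]));return cv2.resize(I[v-45:v+45,u-45:u+45],(360,360),interpolation=3)
cv2.imwrite("pics/c2.png",np.hstack([crop(im,ms),crop(s[:,:,::-1],md)]))
E
```

```text
time: 3.9
eef_pos: [467.6, 290.0, 345.8]
tcp_rot: [180.0, 0.1, -162.9]
contact_force: [0.3, -0.4, -1.6]
finger_gap: 26.4
gripper_force: 59.2
time: 4.15
eef_pos: [466.9, 289.7, 341.8]
tcp_rot: [-180.0, -0.2, -162.9]
contact_force: [-0.7, 1.0, -2.4]
finger_gap: 26.7
gripper_force: 59.2
[466.92712755 289.72141656 341.83307072] [-0.68364994  0.9812166  -2.38795583] [ 0.03752388  0.00490506 -0.00283772]
```

View pics/c2.png

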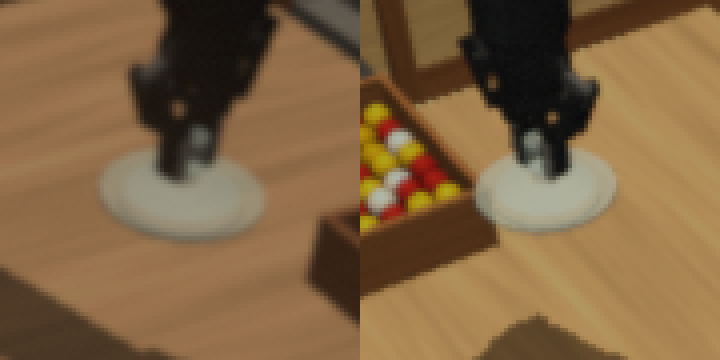

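View pics/w2.png

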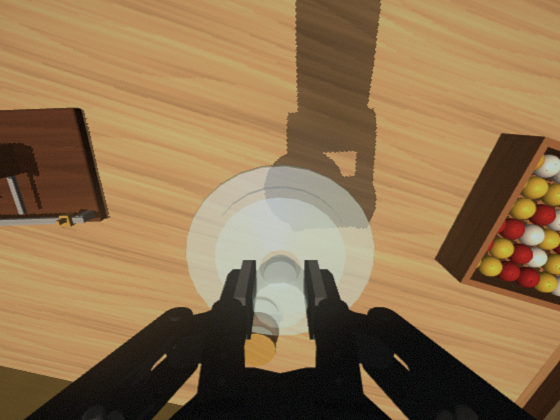

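The crop shows the lid hanging level within what I can see. In the wrist view its flange spans columns 187–374 with its top at row 165, and the rider is at about (65,220). I'll check the lid's pose numerically and refine the jar mouth.

```bash
python3 - <<'E'
from h import *
o=np.load("o2.npy",allow_pickle=True).item();m=wm(o)
Rw=Ro.from_euler("xyz",o["tcp_rot"],degrees=True).as_matrix()
a=np.linspace(0,2*np.pi,100)
for tx in(-4,0,4):
  for ti in(-4,0,4):
    L=Ro.from_euler("y",ti,degrees=True).as_matrix()
    P=[proj(m,o["eef_pos"]+Rw@(np.array([tx,0,57])+L@np.array([58*np.cos(t),58*np.sin(t),35]))) for t in a]
    P=np.array(P);print(tx,ti,P.min(0).round(),P.max(0).round())
ms=eyes.camera_model("scene");md=eyes.camera_model("side")
for p,q in(((242.2,238.5),(337,213.5)),((242.2,237.5),(337,212))):print(two(ms,p,md,q))
# predicted rim extents for current estimate
for c in([590,-184,195],):
  for mm in(ms,md):
    P=np.array([proj(mm,np.array(c)+[54*np.cos(t),54*np.sin(t),0]) for t in a]);print(P.min(0),P.max(0))
# board corners z18 and tab/rider
ez={}
for p in((250,324),(329.5,263),(291,235.5),(212,290)):print("sc",plane(ms,*p,18).round())
for p in((264,231),(342,274),(366,243)):print("sd",plane(md,*p,18).round())
print("rider",two(ms,(320.5,254.5),md,(294.5,201)))
print("w corner",plane(m,80,108,18).round(),plane(m,105,217,18).round(), "rider w",plane(m,65,218,55))
E
```

```text
-4 -4 [188. 175.] [374. 347.]
-4 0 [188. 172.] [375. 339.]
-4 4 [187. 170.] [375. 332.]
0 -4 [188. 168.] [375. 342.]
0 0 [187. 165.] [375. 335.]
0 4 [186. 162.] [376. 328.]
4 -4 [187. 161.] [375. 337.]
4 0 [186. 158.] [376. 330.]
4 4 [186. 155.] [377. 323.]
(array([ 588.69460682, -185.73318757,  191.44336383]), np.float64(0.6784036126930327))
(array([ 589.32692403, -185.11913856,  195.80196608]), np.float64(0.8999539679481421))
[220.31200059 222.71037296] [265.39511096 253.69994176]
[317.72976357 198.34211485] [356.41141997 226.52113361]
sc [ 705. -221.   18.]
sc [608.  56.  18.]
sc [463.   8.  18.]
sc [ 563. -271.   18.]
sd [457.   3.  18.]
sd [ 560. -270.   18.]
sd [ 699. -221.   18.]
rider (array([598.22459382,  31.44311702,  52.89956673]), np.float64(0.2960630057479289))
w corner [453.  19.  18.] [593.  65.  18.] rider w [589.86591603  34.5493528   55.        ]
```

The lid is level and centred in the hand (the fit gives offset 0, tilt 0). The mouth is at about (589.5,-184.5,195), and the predicted rim extents match what I observed. I'll carry the lid most of the way and take one wrist look at the dispenser.

```bash
python3 -m jog '0 0 0 0.001 -0.01 0 0.02; 0 0 0 0.002 -0.03 0 0.02; 0 0 0 0.003 -0.06 0 0.02; 0 0 0 0.004 -0.09 0 0.02; 0 0 0 0.006 -0.12 0 0.02; 0 0 0 0.008 -0.15 0 0.02; 0 0 0 0.009 -0.18 0 0.02; 0 0 0 0.01 -0.21 0 0.02' && python3 -m jog '0 0 0 0.002 -0.03 0 0.02; 0 0 0 0.004 -0.06 0 0.02; 0 0 0 0.005 -0.09 0 0.02; 0 0 0 0.006 -0.12 0 0.02; 0 0 0 0.006 -0.13 0 0.02; 0 0 0 0.006 -0.13 0 0.02; 0 0 0 0.006 -0.13 0 0.02'
python3 - <<'E'
from h import *
o=sensors.get_obs();im=save("wrist","w3");np.save("o3.npy",o,allow_pickle=True);m=wm(o)
print(o["eef_pos"],o["tcp_rot"],"mouth at",proj(m,[589.5,-184.5,195]))
E
```

```text
time: 5.3
eef_pos: [519.7, 84.8, 343.6]
tcp_rot: [-180.0, -0.0, -163.0]
contact_force: [1.3, -0.3, -2.2]
finger_gap: 26.5
gripper_force: 59.2
time: 6.18
eef_pos: [551.8, -39.0, 343.8]
tcp_rot: [180.0, -0.0, -162.9]
contact_force: [0.6, 0.5, -3.1]
finger_gap: 26.5
gripper_force: 59.4
[551.83649078 -39.0021133  343.77251215] [ 1.79973326e+02 -9.26682798e-03 -1.62888302e+02] mouth at (np.float64(92.02759265154376), np.float64(217.32379192678874))
```

View pics/w3.png

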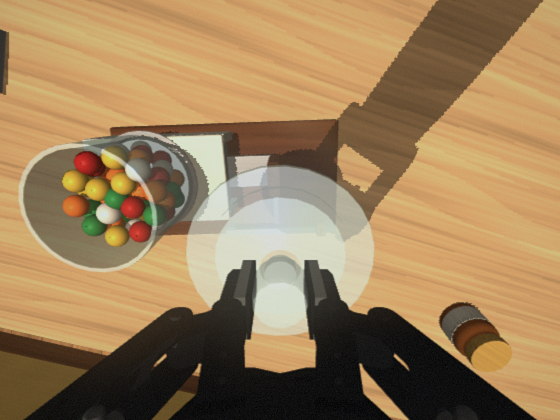

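The rim ellipse spans columns 20–157 and rows 142–270, so its centre is at about (88.5,206). The board's near long edge runs from (112,128) to (338,120).

```bash
python3 - <<'E'
from h import *
o=np.load("o3.npy",allow_pickle=True).item();m=wm(o)
a=np.linspace(0,2*np.pi,200)
def ext(c):
    P=np.array([proj(m,np.array([c[0]+54*np.cos(t),c[1]+54*np.sin(t),195])) for t in a]);return np.r_[P.min(0),P.max(0)]
from scipy.optimize import least_squares
r=least_squares(lambda c:ext(c)-[20,142,157,270],[589,-184]);print("mouth",r.x,r.fun)
p=plane(m,112,128,18);q=plane(m,338,120,18);print(p,q,np.degrees(np.arctan2(*(q-p)[1::-1])))
p=plane(m,338,120,18);print("end",p)
Rw=Ro.from_euler("xyz",o["tcp_rot"],degrees=True).as_matrix()
for M in(r.x,[589.5,-184.5]):print(Rw.T@(np.r_[M,300]-o["eef_pos"]))
E
```

```text
mouth [ 584.94003841 -186.77376083] [-1.60141368 -0.92568316  1.65232608  1.5724171 ]
[ 552.31510259 -268.32758591   18.        ] [456.02582515   9.16672179  18.        ] 109.13654431329131
end [456.02582515   9.16672179  18.        ]
[  11.83442785 -150.99083468   43.7041378 ]
[   6.80730124 -150.15942863   43.70371179]
```

```bash
python3 -m jog '0 0 0 0.002 -0.02 0 0.02; 0 0 0 0.004 -0.05 0 0.02; 0 0 0 0.006 -0.08 0 0.02; 0 0 0 0.008 -0.11 0 0.02; 0 0 0 0.01 -0.135 0 0.02; 0 0 0 0.01 -0.1505 0 0.02; 0 0 0 0.01 -0.1505 0.01 0.02; 0 0 0 0.01 -0.1505 0.025 0.02' && python3 -m jog '0 0 0 0 0 0.005 0.02; 0 0 0 0 0 0.01 0.02; 0 0 0 0 0 0.014 0.02;0 0 0 0 0 0.014 0.02;0 0 0 0 0 0.014 0.02'
python3 - <<'E'
from h import *
o=sensors.get_obs();np.save("o4.npy",o,allow_pickle=True);print(o["eef_pos"])
out=[]
for n in("scene","side"):
    m=eyes.camera_model(n);I=eyes.get_image(n)[:,:,::-1]
    u,v=map(int,proj(m,[587,-185,190]));out.append(cv2.resize(I[v-35:v+35,u-45:u+45],None,fx=4,fy=4,interpolation=3))
cv2.imwrite("pics/c4.png",cv2.convertScaleAbs(np.hstack(out),alpha=1.4))
E
```

```text
time: 7.22
eef_pos: [586.7, -185.8, 318.1]
tcp_rot: [180.0, 0.0, -162.9]
contact_force: [-0.4, 0.3, -2.7]
finger_gap: 26.5
gripper_force: 59.5
time: 7.85
eef_pos: [586.8, -186.6, 305.3]
tcp_rot: [-180.0, 0.0, -162.9]
contact_force: [-0.5, -0.8, -2.2]
finger_gap: 26.1
gripper_force: 59.5
[ 586.81755589 -186.56716243  305.29853472]
```

View pics/c4.png

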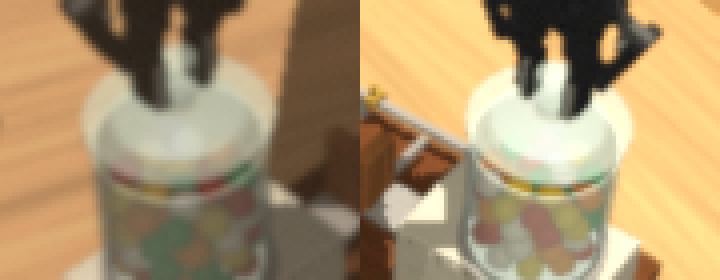

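The crops show the lid just above the rim, in the side view perhaps a little right of the jar axis. I'll measure it by differencing against the first pictures.

```bash
python3 - <<'E'
from h import *
o=np.load("o4.npy",allow_pickle=True).item()
a=np.linspace(0,2*np.pi,200)
I=cv2.imread("pics/c4.png")
for k,n in enumerate(("scene","side")):
    m=eyes.camera_model(n);im0=cv2.imread(f"pics/{n}0.png")
    im=eyes.get_image(n)[:,:,::-1]
    u0=int(proj(m,[587,-185,190])[0])-45;print(n,"crop u0",u0)
    L=o["eef_pos"]-[0,0,105.3-13]
    P=np.array([proj(m,L+[58*np.cos(t),58*np.sin(t),0]) for t in a]);print(" lid pred u",P.min(0)[0],P.max(0)[0],"v",P.min(0)[1],P.max(0)[1])
    lo,hi=P.min(0),P.max(0)
    d=np.abs(im.astype(int)-im0).sum(2)
    for v in range(int((lo+hi)[1]/2)-3,int((lo+hi)[1]/2)+4,2):
        x0=int(lo[0])-8; r=d[v,x0:int(hi[0])+9];w=np.where(r>25)[0];print(v,"left",r[:16],"right",r[-18:],"->",x0+w.min(),x0+w.max())
E
```

```text
scene crop u0 197
 lid pred u 216.50657525789157 265.3805594664184 v 215.69796445015004 248.8293777222098
229 left [ 8  8 10 10  7  6  7  7 11 29 61 79 86 85 83 75] right [111  96  75  60  60  66  75  73  58  37  79 150 169 172 172 171 170 168] -> 217 273
231 left [ 8  7  7  9  9  9 12  7 22 49 69 77 78 72 64 66] right [113 105  91  75  58  51  60  66  61  45  84 149 169 169 168 169 167 166] -> 217 273
233 left [ 7  7  8 10 10  9  8  9 19 47 68 71 66 58 64 80] right [112 106  92  82  73  66  53  56  52  51 115 153 163 161 163 159 161 160] -> 217 273
235 left [ 7 10 10  8  6  7  7 12 15 33 50 59 51 62 81 94] right [109  96  87  80  81  76  60  47  39  67 137 160 166 164 164 167 166 170] -> 217 273
side crop u0 291
 lid pred u 316.3004817877335 358.43977959691347 v 193.8782379047097 224.3394903994719
206 left [ 37  41  42  42  41  41  40  41  49  87 117 120  99  95 121 146] right [184 163 121 101 114 124 125 125 123  91  55  44  40  40  41  39  43  42] -> 308 366
208 left [ 42  42  41  40  42  43  42  40  45  69 108  91 107 131 141 149] right [191 194 193 159 100  99 115 125 124 112  64  45  41  39  43  40  42  42] -> 308 366
210 left [ 43  43  46  44  41  40  44  42  43  53  87  93 127 139 131 135] right [192 196 198 177 149 102 100 115 123 119  68  44  39  42  42  41  41  41] -> 308 366
212 left [ 35  33  34  36  42  41  44  44  42  34  47  97 132 139 121 131] right [192 198 189 165 157 142  87 100 120 118  67  46  45  43  45  42  43  42] -> 308 366
```

The lid is about 3 mm off along y, well within the plug's clearance. I'll nudge it 2 mm and lower it.

```bash
python3 -m jog '0 0 0 0 0.002 0 0.02; 0 0 0 0 0.002 0.003 0.02; 0 0 0 0 0.002 0.006 0.02; 0 0 0 0 0.002 0.009 0.02; 0 0 0 0 0.002 0.012 0.02; 0 0 0 0 0.002 0.014 0.02; 0 0 0 0 0.002 0.014 0.02; 0 0 0 0 0.002 0.014 0.02'
```

```text
time: 9.05
eef_pos: [586.1, -184.6, 291.0]
tcp_rot: [-180.0, 0.0, -162.9]
contact_force: [0.1, -0.1, -2.8]
finger_gap: 26.6
gripper_force: 59.6
```

```bash
python3 -m jog '0 0 0 0 0 0.001 0.02; 0 0 0 0 0 0.002 0.02; 0 0 0 0 0 0.002 0.02; 0 0 0 0 0 0.002 0.02'
```

```text
time: 9.55
eef_pos: [586.3, -184.7, 290.4]
tcp_rot: [-180.0, 0.0, -162.9]
contact_force: [-3.4, 0.5, 5.6]
finger_gap: 26.1
gripper_force: 60.2
```

```bash
python3 -m jog '0 0 0 0 0 0 0.05; 0 0 0 0 0 0 0.06; 0 0 0 0 0 0 0.06; 0 0 0 0 0 -0.01 0.06; 0 0 0 0 0 -0.03 0.06; 0 0 0 0 0 -0.05 0.06; 0 0 0 0 0 -0.07 0.06; 0 0 0 0 0 -0.07 0.06' && python3 -m jog '0 0 -1 0.001 0.03 0 0.05; 0 0 -2.2 0.002 0.06 0 0.05; 0 0 -2.2 0.003 0.09 0 0.05; 0 0 -2.2 0.004 0.12 0.02 0.05; 0 0 -2.2 0.005 0.145 0.05 0.05; 0 0 -2.2 0.005 0.145 0.08 0.05; 0 0 -2.2 0.005 0.145 0.08 0.05;0 0 -2.2 0.005 0.145 0.08 0.05'
python3 - <<'E'
from h import *
o=sensors.get_obs();im=save("wrist","w5");np.save("o5.npy",o,allow_pickle=True);m=wm(o)
out=[]
for n in("scene","side"):
    k=eyes.camera_model(n);I=eyes.get_image(n)[:,:,::-1];cv2.imwrite(f"pics/{n}5.png",I)
    u,v=map(int,proj(k,[560,-100,120]));out.append(cv2.resize(I[v-60:v+60,u-60:u+60],(300,300),interpolation=3))
big=np.zeros((420,560+300-60,3),np.uint8);W=cv2.resize(im[:,:,::-1],(500,375))
big[:375,:500]=W;big[:210,500:710]=cv2.resize(out[0],(210,210));big[210:,500:710]=cv2.resize(out[1],(210,210))
cv2.imwrite("pics/w5c.png",big);print(o["eef_pos"],o["tcp_rot"])
E
```

```text
time: 10.55
eef_pos: [586.9, -185.0, 362.2]
tcp_rot: [-179.8, 0.2, -162.9]
contact_force: [0.7, 0.3, -1.0]
finger_gap: 60.1
gripper_force: 0.0
time: 11.55
eef_pos: [539.2, -47.8, 279.9]
tcp_rot: [-180.0, 0.1, -160.8]
contact_force: [0.1, -0.8, -0.4]
finger_gap: 49.6
gripper_force: 0.0
[539.22525128 -47.78298604 279.86870613] [-1.79960953e+02  5.22750272e-02 -1.60751337e+02]
```

View pics/w5c.png

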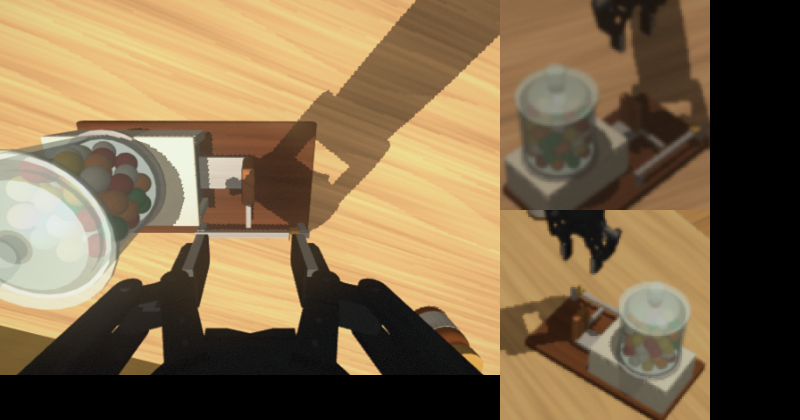

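The lid sits level on the jar. The wrist view is aligned with the board, with the tab at about (278,200), the pointer arm at about (279,240) and the rider near (328,262) in full-size pixels. That was my last picture, so from here I measure with masks only.

```bash
python3 - <<'E'
from h import *
o=np.load("o5.npy",allow_pickle=True).item();m=wm(o)
im=cv2.imread("pics/w5.png");hsv=cv2.cvtColor(im,cv2.COLOR_BGR2HSV)
for v in range(246,276,3): print(v,[tuple(int(t) for t in hsv[v,u]) for u in range(310,346,3)])
print("tab row")
for v in(185,200,215,225,235,245,252): print(v,[tuple(int(t) for t in hsv[v,u]) for u in range(262,296,2)])
for X in([538.6,-47.6,96],):print("pred tab",proj(m,X))
E
```

```text
246 [(11, 157, 135), (12, 154, 137), (11, 147, 109), (12, 139, 81), (12, 142, 81), (12, 137, 84), (11, 139, 81), (11, 135, 83), (12, 145, 81), (12, 154, 81), (12, 154, 83), (12, 151, 83)]
249 [(11, 154, 136), (11, 153, 137), (11, 156, 136), (11, 152, 138), (11, 147, 104), (11, 140, 82), (11, 148, 81), (13, 147, 80), (15, 110, 79), (13, 100, 84), (12, 118, 84), (11, 137, 84)]
252 [(12, 134, 78), (12, 142, 79), (12, 145, 81), (11, 139, 79), (13, 147, 83), (13, 147, 78), (13, 143, 80), (11, 142, 77), (16, 58, 84), (17, 52, 88), (14, 56, 86), (13, 158, 76)]
255 [(11, 139, 79), (13, 151, 76), (12, 131, 80), (13, 151, 76), (13, 142, 77), (17, 150, 97), (18, 154, 96), (18, 153, 102), (13, 72, 82), (17, 59, 87), (15, 63, 89), (11, 101, 81)]
258 [(13, 104, 101), (12, 102, 108), (12, 96, 106), (13, 108, 106), (12, 99, 103), (17, 150, 102), (19, 156, 103), (17, 158, 103), (17, 133, 98), (17, 50, 96), (17, 53, 97), (17, 50, 97)]
261 [(17, 39, 204), (17, 38, 203), (17, 40, 205), (18, 38, 202), (18, 38, 202), (18, 151, 135), (18, 153, 125), (17, 149, 127), (17, 146, 138), (17, 49, 109), (17, 47, 1
[... 2008 characters left out ...]
11, 151, 123), (11, 155, 130), (11, 151, 132), (11, 154, 131), (11, 150, 131), (11, 153, 127)]
245 [(11, 150, 133), (11, 144, 135), (11, 149, 132), (11, 149, 132), (11, 152, 134), (12, 152, 134), (11, 146, 136), (16, 42, 201), (17, 36, 211), (16, 46, 188), (12, 132, 89), (11, 155, 133), (11, 148, 134), (11, 149, 137), (11, 149, 135), (11, 154, 134), (11, 150, 134)]
252 [(11, 129, 79), (12, 128, 80), (13, 131, 80), (11, 131, 80), (13, 142, 81), (12, 132, 79), (12, 122, 86), (16, 39, 197), (19, 39, 210), (15, 48, 182), (12, 136, 77), (13, 141, 78), (13, 131, 82), (12, 145, 81), (13, 141, 78), (13, 137, 80), (13, 140, 80)]
pred tab (np.float64(281.2701474509091), np.float64(211.00252048006433))
```

```bash
python3 -m jog '0 0 0 -0.03 0 0 0.05; 0 0 0 -0.06 0 0 0.05; 0 0 0 -0.06 0 0 0.05; 0 0 0 -0.06 0 0 0.05'
python3 - <<'E'
from h import *
o=sensors.get_obs();im=save("wrist","w6");np.save("o6.npy",o,allow_pickle=True);m=wm(o)
hsv=cv2.cvtColor(im,cv2.COLOR_RGB2HSV).astype(int)
e=proj(m,[598,31,52]);print("rider guess",e)
B=(abs(hsv[:,:,0]-18)<4)&(hsv[:,:,1]>125)&(hsv[:,:,2]>70)
S=(hsv[:,:,1]<70)&(hsv[:,:,2]>70)
u0=265
for v in range(130,230,2): print(v,"".join("B" if B[v,u] else "s" if S[v,u] else "." for u in range(u0,365)))
print(o["eef_pos"])
E
```

```text
time: 12.2
eef_pos: [595.2, -27.9, 279.3]
tcp_rot: [-180.0, 0.0, -160.7]
contact_force: [0.6, -0.1, -0.4]
finger_gap: 49.9
gripper_force: 0.0
rider guess (np.float64(331.10748412987454), np.float64(218.33498004795499))
130 sssss.....................................................................................BBBBB.BBBB
132 sssss.....................................................................................BBBB..BBBB
134 sssss.....................................................................................B.B.BBBBB.
136 sssss......................................................................................BBB.BBB..
138 sssss....................................................................................BB.BB.BBBBB
140 sssss.....................................................................................BBB.BB.B..
142 sssss....................................................................................B.BBBB.BBBB
144 sssss....................................................................................B.BB.BBBBBB
146 sssss................................
[... 3709 characters left out ...]
BB.sssssssssss.....BBBB..B.BB
218 sssssssssssssssssssssssssssssssssssssssssssssssssssssssssssss.BBBBBBBBBBB.sssssssssss.BBB.BBBBBB.B.B
220 ...........BBB......BBBB.B.B.BB..BBB.BB.B..BBBBBBB.B..BB.BB..BBBBBBBBBBBBB......BB.B.BBBBBBBBBBBBBBB
222 .................B..B...BB.B....BBBB..BBBBBBB.BB.BBB..BB..BBBBBBBBBBBBBBBB...BB.BBBBBB.BBBBBBB..BBBB
224 ..................B.B..BB.B....BBBB.B.B.B.B....BBBBBB.BBBB..BB.BBBBBBBBB..BBBB.BB.B..BBBBB...BBB.BB.
226 ............................BBBB.BB.B.B.....B.BBB.BB.....B.BBBBB.BBBB..BBB.BBB....BBBBB.BBBBBBB.BB.B
228 ...............................BBB.BB.B.BB..B.B.B.BBBB.BBBB..BBB.BB..BBB.BBBBBBB.BBBBBBBBBBBBBBBBBBB
[595.23555388 -27.87024163 279.26197226]
```

```bash
python3 - <<'E'
from h import *
o=np.load("o6.npy",allow_pickle=True).item();m=wm(o)
u=np.array([np.cos(np.radians(109.3)),np.sin(np.radians(109.3)),0]);w=np.array([u[1],-u[0],0])
p=plane(m,278,200,46);l=plane(m,326.5,214,52);r=plane(m,338.5,214,52)
t=plane(m,278,206,46)
print("pointer tip",t,"rider",(l+r)/2,"len",(r-l)@u,"pull",((l+r)/2-p)@u, (r-p)@u-6)
o=np.load("o5.npy",allow_pickle=True).item();m=wm(o)
p=plane(m,278.5,240,46);tabc=plane(m,279,205,96);print("pointer x line via w5",p, "tab",tabc,"tab from tip",t-71*w)
b=plane(m,324,259,52);print("pull w5",(b-p)@u+6)
R=Ro.from_euler("xyz",o["tcp_rot"],degrees=True).as_matrix();o6=np.load("o6.npy",allow_pickle=True).item()
for q in(t-71*w,tabc):
    d=R.T@(np.r_[q[:2],0]-o6["eef_pos"]);print("go tool",d[:2])
ms=eyes.camera_model("scene");md=eyes.camera_model("side")
E
```

```text
pointer tip [605.64474818 -27.25589136  46.        ] rider [592.9156981   30.50040121  52.        ] len 12.919956728300633 pull 58.71046499210472 59.17044335625501
pointer x line via w5 [588.05940184 -33.28431161  46.        ] tab [533.85704094 -51.46565408  96.        ] tab from tip [538.63488062 -50.72241324  46.        ]
pull w5 57.886806554096516
go tool [61.22491858 -2.724913  ]
go tool [65.98068252 -1.85150358]
```

```bash
python3 -m jog '0 0 0 0.03 -0.0025 0 0.05; 0 0 0 0.061 -0.0025 0 0.05; 0 0 0 0.061 -0.0025 0.03 0.05; 0 0 0 0.061 -0.0025 0.06 0.05; 0 0 0 0.061 -0.0025 0.09 0.05; 0 0 0 0.061 -0.0025 0.115 0.05; 0 0 0 0.061 -0.0025 0.135 0.05; 0 0 0 0.061 -0.0025 0.145 0.05' && python3 -m jog '0 0 0 0 0 0 0.05; 0 0 0 0 0 0 0.005; 0 0 0 0 0 0 0.005; 0 0 0 0 0 0 0.005; 0 0 0 0 0 0 0.005; 0 0 0 0 0 0 0.005; 0 0 0 0 0 0 0.005' 80
```

```text
time: 13.25
eef_pos: [537.7, -50.2, 133.0]
tcp_rot: [180.0, -0.1, -160.8]
contact_force: [0.5, 0.2, -0.6]
finger_gap: 50.3
gripper_force: 0.0
time: 14.12
eef_pos: [539.1, -50.0, 135.0]
tcp_rot: [-180.0, 0.1, -160.8]
contact_force: [-1.9, 1.8, 6.4]
finger_gap: 13.0
gripper_force: 78.2
```

```bash
python3 -m jog '0 0 0 0 0.008 0 0.005; 0 0 0 0 0.016 0 0.005; 0 0 0 0 0.024 0 0.005; 0 0 0 0 0.032 0 0.005; 0 0 0 0 0.04 0 0.005; 0 0 0 0 0.047 0 0.005; 0 0 0 0 0.05 0 0.005; 0 0 0 0 0.05 0 0.005'
python3 - <<'E'
from h import *
o=sensors.get_obs();im=save("wrist","w7");np.save("o7.npy",o,allow_pickle=True);m=wm(o)
hsv=cv2.cvtColor(im,cv2.COLOR_RGB2HSV).astype(int)
r=proj(m,[592.9,30.5,52]);print("rider pred wrist",r)
for n in("scene","side"):
    k=eyes.camera_model(n);I=save(n,n+"7");h=cv2.cvtColor(I,cv2.COLOR_RGB2HSV).astype(int)
    u,v=map(int,proj(k,[595,25,50]));print(n,u,v)
    for y in range(v-10,v+9):print(y,"".join("B" if abs(a[0]-20)<5 and a[1]>110 and a[2]>95 else "s" if a[1]<75 and a[2]>70 else "." for a in h[y,u-25:u+20]))
print(o["eef_pos"],o["contact_force"],o["finger_gap"])
u,v=map(int,r)
if v<415:
  for y in range(max(v-30,0),min(v+24,420),3):print(y,"".join("B" if abs(a[0]-18)<4 and a[1]>125 and a[2]>70 else "s" if a[1]<70 and a[2]>70 else "." for a in hsv[y,u-40:u+30]))
E
```

```text
time: 15.12
eef_pos: [523.4, -4.6, 135.0]
tcp_rot: [-179.7, 0.1, -160.7]
contact_force: [2.0, -9.4, 1.6]
finger_gap: 12.7
gripper_force: 78.5
rider pred wrist (np.float64(296.49178564323137), np.float64(367.0580258810436))
scene 317 255
245 .........................................BBB.
246 .............................................
247 .............................................
248 .............................................
249 .............................................
250 ...............ss...........BB...............
251 ..............sssss.........BB...............
252 ...............sssss.............s...........
253 ................sssss.........B.sss..........
254 .................ssssss...BBBBBB.ss..........
255 ...................sssss...BBBBB.ss..........
256 ....................ssss...BBBBB.............
257 ..........................s..B...............
258 ........................ssss.................
259 .......................sssss.................
260 .....................ssssss..................
261 ....................ssssss...................
262 .........
[... 1797 characters left out ...]
.........................
364 ...sssssssssssssssssssssssssssssBB....BBBBBBBB........................
367 ...sssssssssssssssssssssssssssssBB...BBBBBBBB.........................
370 ............BB.................BBBBBBBB...............................
373 ......................................................................
376 ......................................................................
379 ......................................................................
382 ......................................................................
385 ......................................................................
388 ......................................................................
```

```bash
python3 - <<'E'
from h import *
o=np.load("o7.npy",allow_pickle=True).item();m=wm(o)
u=np.array([np.cos(np.radians(109.3)),np.sin(np.radians(109.3)),0])
pl,pr=plane(m,276,347,46),plane(m,284,347,46);l,r=plane(m,288,353,52),plane(m,300,353,52)
print("ptr width",(pr-pl)@u,"rider seen",(r-l)@u,"remaining",(l-(pl+pr)/2)@u+6,"rider left",l,"vs earlier",592.9+6*.33,30.5-6*.944)
print("tcp pull so far",(o["eef_pos"]-[539.1,-50.0,135])@u)
im=cv2.imread("pics/w7.png")
for v in(347,353,358):print(v,[tuple(int(t) for t in im[v,x]) for x in range(284,314,2)])
E
```

```text
ptr width 5.468974586243684 rider seen 7.954958188433384 remaining 11.333895293223971 rider left [583.48537233  20.98326284  52.        ] vs earlier 594.88 24.836
tcp pull so far 48.04606199046839
347 [(172, 222, 246), (126, 194, 242), (118, 180, 232), (115, 175, 228), (117, 177, 230), (117, 175, 230), (114, 176, 228), (117, 178, 231), (71, 106, 136), (26, 24, 26), (21, 25, 25), (27, 27, 29), (25, 25, 24), (24, 27, 28), (27, 28, 26)]
353 [(108, 149, 187), (108, 150, 189), (62, 100, 130), (45, 88, 116), (45, 86, 114), (42, 86, 113), (39, 77, 104), (46, 88, 116), (30, 43, 56), (25, 28, 28), (22, 19, 22), (27, 26, 30), (24, 25, 24), (26, 28, 30), (26, 24, 26)]
358 [(77, 84, 90), (81, 87, 93), (50, 82, 107), (49, 92, 124), (46, 92, 121), (46, 91, 120), (46, 91, 120), (41, 79, 106), (30, 51, 65), (25, 25, 24), (21, 23, 20), (24, 22, 25), (27, 27, 28), (27, 27, 28), (26, 25, 28)]
```

```bash
python3 -m jog '0 0 0 0 0.004 0 0.005; 0 0 0 0 0.008 0 0.005; 0 0 0 0 0.011 0 0.005; 0 0 0 0 0.011 0 0.005; 0 0 0 0 0.011 0 0.005'
python3 - <<'E'
from h import *
o=sensors.get_obs();im=save("wrist","w8");np.save("o8.npy",o,allow_pickle=True);m=wm(o)
hsv=cv2.cvtColor(im,cv2.COLOR_RGB2HSV).astype(int)
u=np.array([np.cos(np.radians(109.3)),np.sin(np.radians(109.3)),0]);print("pull",(o["eef_pos"]-[539.1,-50.0,135])@u)
for y in range(334,376,2):print(y,"".join("B" if abs(a[0]-18)<4 and a[1]>125 and a[2]>70 else "s" if a[1]<70 and a[2]>70 else "." for a in hsv[y,250:320]))
for n in("scene",):
    k=eyes.camera_model(n);h=cv2.cvtColor(save(n,n+"8"),cv2.COLOR_RGB2HSV).astype(int)
    for y in range(245,264):print(y,"".join("B" if abs(a[0]-20)<5 and a[1]>110 and a[2]>95 else "s" if a[1]<75 and a[2]>70 else "." for a in h[y,292:337]))
# lid centre check by side view vs. seated prediction
E
```

```text
time: 15.9
eef_pos: [519.9, 5.4, 135.0]
tcp_rot: [-179.7, 0.1, -160.7]
contact_force: [1.8, -11.4, 0.4]
finger_gap: 12.5
gripper_force: 78.4
pull 58.653059104316576
334 ......................................................................
336 ...........s....................................s.....................
338 ...........s....................................s.....................
340 ............................................sssss.....................
342 ...........................................ssssss.....................
344 ...........................................ssssss.....................
346 ..........................ssssssss.........sssssss....................
348 ........................B.ssssssss..BBB.....ssssss....................
350 ..........B............BB.sssssssssBBBBB....ssssss....................
352 .......................BBB.........BBBBB....ssssss....................
354 ...........ssssssssssssBBBBBBBBBBBBBBBBB.sssssssss....................
356 ..........sssssssssssssBBBBBBBBBBBBBBBBBssssssssss....................
358 ..........ssssssssssss.BBBBBBBB
[... 889 characters left out ...]

250 ..................ssss.......B...............
251 ...................sssss....BB...............
252 ....................sssss........s...........
253 .....................ssss.B...B.sss..........
254 s......................ss.BBBBBB.ss..........
255 ss........................BBBBBB.ss..........
256 ss.........................BBBBB.............
257 s.........................s..B...............
258 ........................ssss.................
259 .......................sssss.................
260 ......................sssss..................
261 .....................sssss...................
262 ...................ssssss....................
263 ..................sssss......................
```

The pointer is at columns 276–284 and the rider at 273–290, which leaves about 1 mm of error. I'll hold briefly and hand in.

```bash
python3 -m jog '0 0 0 0 0.001 0 0.005; 0 0 0 0 0.001 0 0.005; 0 0 0 0 0.001 0 0.005; 0 0 0 0 0.001 0 0.005; 0 0 0 0 0.001 0 0.005' && python3 -c "
from bench import env;print(env.hand_in())"
```

```text
time: 16.62
eef_pos: [519.6, 6.3, 135.1]
tcp_rot: [-179.7, 0.1, -160.7]
contact_force: [2.9, -12.3, 1.1]
finger_gap: 12.8
gripper_force: 78.4
the job is handed in; nothing more can be done
None
```

The lid is seated on the jar and released, the tray is held with its pointer within about 1 mm of the rider by the last wrist image, and the job was handed in at 16.6 s; no verdict came back.

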